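# Clear and wipe the pantry board and restack the green spice tins

## Task

Put the stray orange-lidded tin from the marble board away into a free spot on the floor of the crate, then wipe the board with the hand wiper: one straight stroke along its middle, the wiper lying square across the board, from the end nearest the robot right up to the far end, pressing evenly with about 10 N, and then stand the wiper back upright in the middle of its grey mat. Then pick every green-lidded tin out of the cluttered crate and stack them all flat, one on another, on the board, each tin centred over the brass inlay so that none juts out beyond it. Leave the other things in the crate, and do not disturb the bottle, the bowl and the cup.

Things in the scene. Friction and masses are not known exactly. Their poses are not given: they have to be found in the camera images.
- crate: open wooden crate, 270 (its x) by 350 (its y) by 56 mm high, walls 8 mm thick, inner floor 6 mm above the counter; origin at the centre of its underside, fixed
- board: white marble board, 260 mm long (its x, pointing away from the robot) by 130 mm wide (its y) by 18 mm high, with a flush round brass inlay 70 mm across in the middle of its top; origin at the centre of its underside, fixed
- mat: grey mat where the wiper lives, 100 (its x) by 130 (its y) by 4 mm; origin at the centre of its underside, fixed
- wiper: hand wiper: black rubber foot 46 (its x) by 90 (its y) by 16 mm with an upright wooden grip 24 (x) by 64 (y) mm on it, reaching from 16 to 66 mm above the underside; 130 to 210 g; origin at the centre of its underside, z up. It wipes along its x, its 90 mm across the stroke
- green_tin1: flat round steel spice tin with a green lid, 52 mm across, 18 mm high, about 60 g; origin at the centre of its underside, z up through the lid; may be absent (then None)
- green_tin2: flat round steel spice tin with a green lid, 52 mm across, 18 mm high, about 60 g; origin at the centre of its underside, z up through the lid; may be absent (then None)
- green_tin3: flat round steel spice tin with a green lid, 52 mm across, 18 mm high, about 60 g; origin at the centre of its underside, z up through the lid; may be absent (then None)
- green_tin4: flat round steel spice tin with a green lid, 52 mm across, 18 mm high, about 60 g; origin at the centre of its underside, z up through the lid; may be absent (then None)
- green_tin5: flat round steel spice tin with a green lid, 52 mm across, 18 mm high, about 60 g; origin at the centre of its underside, z up through the lid; may be absent (then None)
- orange_tin: flat round steel spice tin with an orange lid, 52 mm across, 18 mm high, about 60 g; origin at the centre of its underside, z up through the lid; starts on the marble board
- black_tin: flat round steel spice tin with a black lid, 52 mm across, 18 mm high, about 60 g; origin at the centre of its underside, z up through the lid; stays in the crate
- jar: small amber glass jar with a cork lid, 38 mm across, about 58 mm high, stays in the crate; origin at the centre of its underside
- carton: small cardboard carton 36 by 50 by 46 mm high, stays in the crate; origin at the centre of its underside
- bottle: green glass bottle, 62 mm across, 210 mm high, a bystander; origin at the centre of its underside
- bowl: black bowl, 120 mm across, 50 mm high, a bystander; origin at the centre of its underside
- cup: amber glass tumbler, 68 mm across, 100 mm high, a bystander; origin at the centre of its underside
Things that resemble listed ones, but are neither listed nor needed, are in the scene too. What is shaped like the green_tin2 but pink, red or white is not meant.

How it is judged:
On the way, in this order (a step that is already met when the one before it is completed fails the run):
1. the orange tin is off the board and on the floor of the crate (x of orange_tin in the frame of crate between -0.127 and 0.127 m and y of orange_tin in the frame of crate between -0.167 and 0.167 m and height (world z) of orange_tin below 0.06 m and height (world z) of orange_tin below 0.014 m), for 0.2 s.
2. wiper pressed on the board at its end nearest the robot (wiper centre 75 to 130 mm from the board's centre), lying across it, with 3 to 30 N (x of wiper in the frame of board below -0.075 m and y of wiper in the frame of board between -0.025 and 0.025 m and contact force between wiper and board between 3 and 30 N and angle between wiper's own z axis and vertical below 0.15 rad and angle between the x axis of wiper and the x axis of board, either way round below 0.25 rad), for 0.1 s.
3. wiper moving on in the near half of the board, still pressed with 3 to 30 N (x of wiper in the frame of board between -0.055 and -0.025 m and y of wiper in the frame of board between -0.025 and 0.025 m and contact force between wiper and board between 3 and 30 N and angle between wiper's own z axis and vertical below 0.15 rad and angle between the x axis of wiper and the x axis of board, either way round below 0.25 rad), for 0.05 s.
4. wiper moving on at the middle of the board, still pressed with 3 to 30 N (x of wiper in the frame of board between -0.015 and 0.015 m and y of wiper in the frame of board between -0.025 and 0.025 m and contact force between wiper and board between 3 and 30 N and angle between wiper's own z axis and vertical below 0.15 rad and angle between the x axis of wiper and the x axis of board, either way round below 0.25 rad), for 0.05 s.
5. wiper moving on in the far half of the board, still pressed with 3 to 30 N (x of wiper in the frame of board between 0.025 and 0.055 m and y of wiper in the frame of board between -0.025 and 0.025 m and contact force between wiper and board between 3 and 30 N and angle between wiper's own z axis and vertical below 0.15 rad and angle between the x axis of wiper and the x axis of board, either way round below 0.25 rad), for 0.05 s.
6. wiper reaches the far end of the board (centre at least 75 mm past the board's centre), still pressed with 3 to 30 N (x of wiper in the frame of board above 0.075 m and y of wiper in the frame of board between -0.025 and 0.025 m and contact force between wiper and board between 3 and 30 N and angle between wiper's own z axis and vertical below 0.15 rad and angle between the x axis of wiper and the x axis of board, either way round below 0.25 rad), for 0.1 s.
7. the wiper stands upright on its mat (within 35 mm of its centre), released (horizontal distance between wiper and mat below 0.035 m and angle between wiper's own z axis and vertical below 0.15 rad and height (world z) of wiper below 0.012 m and contact force between the fingers and wiper below 0.1 N), for 0.2 s.
8. a first green tin lies flat on the board, centred within 9 mm (((horizontal distance between green_tin1 and board below 0.009 m and angle between green_tin1's own z axis and vertical below 0.12 rad and height (world z) of green_tin1 between 0.014 and 0.026 m) or (horizontal distance between green_tin2 and board below 0.009 m and angle between green_tin2's own z axis and vertical below 0.12 rad and height (world z) of green_tin2 between 0.014 and 0.026 m) or (horizontal distance between green_tin3 and board below 0.009 m and angle between green_tin3's own z axis and vertical below 0.12 rad and height (world z) of green_tin3 between 0.014 and 0.026 m) or (horizontal distance between green_tin4 and board below 0.009 m and angle between green_tin4's own z axis and vertical below 0.12 rad and height (world z) of green_tin4 between 0.014 and 0.026 m) or (horizontal distance between green_tin5 and board below 0.009 m and angle between green_tin5's own z axis and vertical below 0.12 rad and height (world z) of green_tin5 between 0.014 and 0.026 m))), for 0.2 s.
At the end, for the whole second after the job is handed in: All green tins present form one stack on the board, each flat (under 0.12 rad), at rest, its axis within 9 mm of the board's centre; the orange tin lies on the crate's floor, the black tin, jar and carton are in the crate; the wiper stands upright within 35 mm of its mat's centre (all of step 1 and horizontal distance between each of green_tin1, green_tin2, green_tin3, green_tin4, green_tin5 and board below 0.009 m and angle between each of green_tin1, green_tin2, green_tin3, green_tin4, green_tin5's own z axis and vertical below 0.12 rad and height (world z) of each of green_tin1, green_tin2, green_tin3, green_tin4, green_tin5 above 0.014 m and linear speed of each of green_tin1, green_tin2, green_tin3, green_tin4, green_tin5, wiper below 0.02 m/s and x of black_tin in the frame of crate between -0.127 and 0.127 m and y of black_tin in the frame of crate between -0.167 and 0.167 m and height (world z) of each of black_tin, jar, carton below 0.06 m and x of jar in the frame of crate between -0.127 and 0.127 m and y of jar in the frame of crate between -0.167 and 0.167 m and x of carton in the frame of crate between -0.127 and 0.127 m and y of carton in the frame of crate between -0.167 and 0.167 m and horizontal distance between wiper and mat below 0.035 m and angle between wiper's own z axis and vertical below 0.15 rad and height (world z) of wiper below 0.012 m); the robot touches nothing.
It fails at once if the bottle was moved more than 40 mm (distance of bottle from where it was at the start of the episode above 0.04 m).
It fails at once if the bowl was moved more than 40 mm (distance of bowl from where it was at the start of the episode above 0.04 m).
It fails at once if the cup was moved more than 40 mm (distance of cup from where it was at the start of the episode above 0.04 m).
Of green_tin1, green_tin2, green_tin3, green_tin4, green_tin5 only 3 to 5 are there at a start; the rules pass over those that are not, and their reading is None.
At some moment in a run one of green_tin1, green_tin2, green_tin3, green_tin4, green_tin5, wiper may be knocked a few centimetres aside while the robot is not near it.
Once in a run the grip may slacken for a moment while it holds something.
It also fails if it takes over 210 s, if anything falls off the work surface, if the arm or the gripper's body presses on something with over 40 N, if the wrist force passes 120 N, or if a joint passes its speed limit or range.

## Robot

A 7-joint arm with a two-finger parallel gripper is mounted at the origin on the work surface. World frame = base frame: x ahead of the robot, y to its left, z up, the work surface at z = 0. Lengths are in m, angles in rad, forces in N, time in s.
With the tool pointing down it reaches from about 0.375 to 0.925 m from the base axis. Payload 3.1 kg.
Tool frame: the origin (TCP) lies on the centre line of the jaws, within the pads' length; the fingertips stand 22 mm ahead of it and the grasp point (between the pads) lies 3 mm ahead of it; z points along the fingers, y is the line along which they close (so a half turn about z gives the same grasp; the last joint's range is limited). The gripper opens to 85 mm and grips with 20 to 120 N. Pads are 22 mm wide; open, the fingers measure 114 mm over their backs; the gripper's body (76 mm by 85 mm) begins 54 mm behind the grasp point. The pads swing forward as they close: fully open they stand 13 mm farther back than shut.
Start: joints at [-1.322, 0.383, 0.044, 1.598, -0.018, 1.161, -0.05], TCP at [0.221, 0.611, 0.253] pointing down, gripper open.
Joint ranges: [-2.61, 2.61], [-0.41, 2.15], [-1.48, 1.57], [0, 2.5], [-1.57, 4.71], [0.05, 1.97], [-2.85, 2.85]. Speed limits (rad/s): [2.79, 2.79, 3.14, 3.14, 3.14, 3.14, 3.14].

## Interface

Orientations are given as a unit quaternion [w, x, y, z].
In Python, from rig import manip gives the robot as it stands. The module is installed in compiled form; this text tells all that it offers.
- The arm moves only by the tool move_arm, never from a script. Its argument "deltas" is a list of rows, each a list of 5 numbers: the finger opening in m, from 0 to 0.0854, then the shift along the tool's x, y, z in m, then the turn about the tool's z in rad. In form: [[hand, x, y, z, turn], ...]. A call has 1 to 10 rows; each row is the pose to reach, as a shift and turn from the pose commanded when the call began, along the tool's axes at that moment; what a row does not reach only later rows make up. A row lasts 1/8 s, in which the tool goes at most 62.5 mm and 10.7 degrees, less where a joint would pass 70% of its speed; a pose out of reach is approached as far as the arm can. A call with a gripper value outside its range is refused whole. The fingers move at their own pace and stop on an object; "force" is the grip in N (left out, the last holds). Time passes only in rows, so rows that repeat a pose let the fingers close. It gives the time, the measured TCP pose, the force, the opening and the grip force at its end, in the units of the state.
- manip.sense(): the state, without advancing time (a new reading comes with each control period).
- manip.grab_frame(name): name is "side" or "top" or "wrist"; returns the picture (384x512x3 uint8, red, green, blue); there is no depth.
- manip.camera_info(name): a dict with "intrinsics" (3x3 intrinsics, pixels), "R" (3x3) and "t" (3): a world point X has camera coordinates R X + t. Camera axes: x right, y down, z forward; pixel columns grow to the right and rows downward; lengths in m; the calibration is good to about 2 mm. A picture is of the moment at which its call begins: read the wrist's pose just before it. camera_info takes no time and is no camera call; for the wrist camera it gives the pose at the moment of the call.
- manip.hand_in(): hands the job in; it is judged then, once.
Trained networks look in the newest picture that a camera, given by its name, has taken for a name from the list of things; names that differ only in an ending like _2 or _b are one class to them, and where a whole thing is asked for, a point or a joint stands for the part that bears it (a point fixed in the world has none). Each returns a list of dicts, best first, with "p" (0 to 1); they miss things now and then, are a little off and sometimes report something else, mostly with a low value. They report only what shows in the picture. A call takes as long as a camera call. They do not tell look-alikes from the thing itself.
- manip.boxes_of(camera, query): "centre" ([column, row] in pixels, amid what is visible of it).
The state is a dict: "time": time; "joints": joint angles; "joint_velocities": joint speeds; "joint_efforts": joint torques, N m; "ee_pos": TCP position; "tcp_rot": TCP orientation; "contact_force": force on the tool from outside, world axes, zero at the start; "moment": the same for the moment, N m; "grip_width": finger opening in m; "grasp_force": force on a finger pad.
Only numpy, scipy, OpenCV 4.12 (cv2) and the standard library are available. Lean on these libraries where they do the work, as an engineer would, in place of code of your own. Each camera call takes 0.05 s, during which the arm holds its last target. There are 200 camera calls.

## Working session

There is one attempt and no reset: what is moved stays moved. The work goes in short steps, Python scripts to look and compute and a tool call to move; the robot and the scene stay as the last step left them, time stands still between calls to the robot, and variables do not carry over. Pictures are saved under pics/ and viewed, at most 14 in all, crops included, and the job is handed in when it is done.

Besides the shell and the picture viewer there is one more tool, called after "Request:" as a command line: name --pt "numbers of a row" for each row, then --argument value for the rest. move_arm: Moves the arm, as the interface text tells. Its arguments: {"type":"object","properties":{"deltas":{"type":"array","items":{"type":"array","items":{"type":"number"}}},"force":{"type":"number"}},"required":["deltas"]}

```bash
ls; mkdir -p pics; cat > h.py <<'E'
import numpy as np, cv2
from rig import manip
def save(cam,fn):
    im=manip.grab_frame(cam); cv2.imwrite('pics/'+fn,im[:,:,::-1]); return im
def ray(cam,px,info=None):
    c=info or manip.camera_info(cam); K,R,t=map(np.array,(c['intrinsics'],c['R'],c['t']))
    d=R.T@np.linalg.inv(K)@np.array([px[0],px[1],1.]); o=-R.T@t; return o,d/np.linalg.norm(d)
def onz(cam,px,z,info=None):
    o,d=ray(cam,px,info); return o+d*(z-o[2])/d[2]
def tri(rs):
    A=0;b=0
    for o,d in rs:
        P=np.eye(3)-np.outer(d,d);A=A+P;b=b+P@o
    return np.linalg.solve(A,b)
def proj(cam,X,info=None):
    c=info or manip.camera_info(cam); p=np.array(c['intrinsics'])@(np.array(c['R'])@np.array(X)+np.array(c['t'])); return p[:2]/p[2]
E
python3 - <<'E'
from h import *
np.set_printoptions(precision=4,suppress=True)
a=save('top','top0.png');b=save('side','side0.png')
cv2.imwrite('pics/both0.png',cv2.resize(np.hstack([a,b])[:,:,::-1],(800,300)))
for c in('top','side','wrist'):
    i=manip.camera_info(c);print(c,i['intrinsics'],-np.array(i['R']).T@np.array(i['t']),np.array(i['R']))
print(manip.sense())
E
```

```text
pics
top [[475.949    0.     252.0909]
 [  0.     475.949  191.3056]
 [  0.       0.       1.    ]] [0.4366 0.0211 1.5056] [[ 0.005  -1.     -0.001 ]
 [-0.9973 -0.0049 -0.073 ]
 [ 0.073   0.0013 -0.9973]]
side [[416.2497   0.     249.9299]
 [  0.     416.2497 191.4027]
 [  0.       0.       1.    ]] [0.4209 0.9197 0.7362] [[-0.9873 -0.1591 -0.0016]
 [-0.0948  0.5962 -0.7972]
 [ 0.1277 -0.7869 -0.6037]]
wrist [[292.5773   0.     257.2356]
 [  0.     292.5773 194.7522]
 [  0.       0.       1.    ]] [0.143  0.6388 0.3724] [[ 0.3407  0.9402 -0.0025]
 [ 0.8916 -0.3223  0.3181]
 [ 0.2982 -0.1106 -0.9481]]
{'time': 0.1, 'joints': array([-1.3218,  0.3837,  0.0438,  1.5994, -0.0179,  1.1612, -0.0499]), 'joint_velocities': array([-0.0004, -0.0028,  0.0019, -0.0052,  0.001 , -0.0001, -0.002 ]), 'joint_efforts': array([  0.0031, -43.4731,   1.0295, -25.0451,   0.0109,   0.0055,
         0.    ]), 'ee_pos': array([0.2207, 0.6105, 0.252 ]), 'tcp_rot': array([-0.0001,  0.1725,  0.985 , -0.0012]), 'contact_force': array([-0.1652,  0.2853, -0.5652]), 'moment': array([-0.0099,  0.0046,  0.0338]), 'grasp_force': 0.0, 'grip_width': 0.08569785089971706}
```

View pics/top0.png

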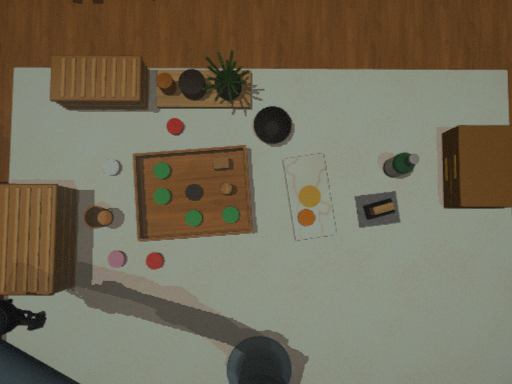

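View pics/side0.png

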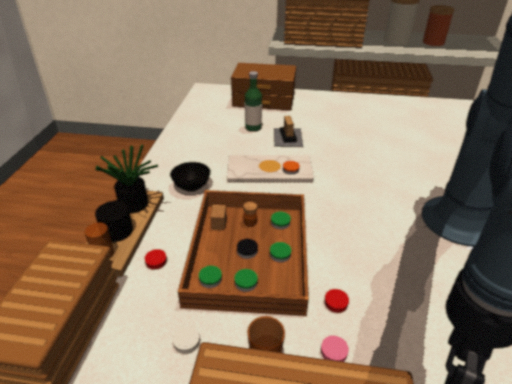

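```bash
python3 - <<'E'
from h import *
for c in('top','side'):
    for q in('crate','board','mat','wiper','green_tin1','orange_tin','black_tin','jar','carton','bottle','bowl','cup'):
        print(c,q,[(np.round(d['centre']).astype(int).tolist(),round(d['p'],2)) for d in manip.boxes_of(c,q)][:8])
E
```

```text
top crate [([186, 199], 0.89)]
top board [([379, 207], 0.74), ([308, 193], 0.57), ([219, 161], 0.45)]
top mat [([379, 214], 0.84), ([194, 215], 0.63)]
top wiper [([383, 208], 0.58), ([227, 213], 0.19)]
top green_tin1 [([157, 263], 0.76), ([176, 128], 0.68), ([227, 213], 0.65), ([161, 195], 0.57), ([110, 165], 0.55), ([193, 218], 0.52), ([114, 261], 0.5), ([162, 170], 0.47)]
top orange_tin [([307, 216], 0.49)]
top black_tin [([193, 193], 0.7)]
top jar []
top carton [([194, 218], 0.56), ([223, 161], 0.54)]
top bottle [([402, 165], 0.6)]
top bowl [([272, 124], 0.74), ([163, 169], 0.34)]
top cup [([98, 217], 0.68), ([184, 200], 0.31)]
side crate [([249, 260], 0.62), ([254, 214], 0.17)]
side board [([267, 169], 0.62)]
side mat [([282, 138], 0.81), ([287, 167], 0.18)]
side wiper [([286, 136], 0.53)]
side green_tin1 [([156, 260], 0.95), ([181, 341], 0.93), ([334, 351], 0.87), ([338, 300], 0.81), ([279, 251], 0.78), ([284, 220], 0.75), ([267, 168], 0.72), ([248, 280], 0.7)]
side orange_tin [([289, 166], 0.62), ([279, 250], 0.47)]
side black_tin [([245, 248], 0.83), ([208, 278], 0.21), ([288, 134], 0.16)]
side jar [([252, 213], 0.84), ([290, 166], 0.49), ([244, 247], 0.43)]
side carton [([220, 218], 0.57)]
side bottle [([250, 105], 0.63)]
side bowl [([190, 173], 0.66)]
side cup [([265, 333], 0.58)]
```

```bash
cat >> h.py <<'E'
COL={'green':((45,90,30),(85,255,255)),'orange':((8,190,130),(17,255,255)),'brass':((18,150,120),(28,255,255)),'red':((0,0,0),(180,255,60))}
def blobs(im,col,amin=40):
    lo,hi=COL[col] if isinstance(col,str) else col
    m=cv2.inRange(cv2.cvtColor(im,cv2.COLOR_RGB2HSV),lo,hi)
    n,_,st,ce=cv2.connectedComponentsWithStats(m)
    return [(ce[i].round(1).tolist(),st[i].tolist()) for i in range(1,n) if st[i][4]>=amin]
E
python3 - <<'E'
from h import *
np.set_printoptions(precision=3,suppress=True)
im={c:cv2.imread(f'pics/{c}0.png')[:,:,::-1].copy() for c in('top','side')}
for q in('green','orange','brass'):
    z=dict(green=.024,orange=.036,brass=.018)[q]
    for c in im:
        for ce,st in blobs(im[c],q): print(q,c,ce,st,onz(c,ce,z))
for k,p in dict(dark=(195,192)).items(): print(k,onz('top',p,.024))
for n,pts,z in(('board',[(284,157),(325,153),(336,235),(295,240)],.018),('mat',[(355,197),(394,192),(400,222),(360,227)],.004),('crate',[(134,153),(246,146),(253,233),(138,241)],.056)):
    P=np.array([onz('top',p,z) for p in pts]);print(n,P,P.mean(0))
print('carton',onz('top',(221,163),.052),'jar',onz('top',(227,188),.06),'grip',onz('top',(380,208),.07))
c=im['top'][130:330,260:420];cv2.imwrite('pics/c1.png',cv2.resize(im['top'][140:250,120:420][:,:,::-1],None,fx=2.6,fy=2.6,interpolation=cv2.INTER_CUBIC))
E
```

```text
green top [230.0, 76.7] [218, 51, 30, 52, 308] [0.91  0.095 0.024]
green top [401.8, 163.3] [393, 153, 21, 20, 257] [ 0.635 -0.446  0.024]
green top [161.5, 170.3] [154, 162, 16, 17, 211] [0.61  0.307 0.024]
green top [161.8, 195.9] [154, 188, 17, 17, 216] [0.529 0.305 0.024]
green top [230.3, 214.4] [222, 207, 17, 16, 214] [0.473 0.09  0.024]
green top [193.2, 217.7] [185, 210, 17, 16, 215] [0.462 0.206 0.024]
green side [252.9, 94.5] [246, 79, 15, 26, 261] [ 0.664 -0.659  0.024]
green side [128.3, 171.3] [109, 163, 37, 15, 181] [ 0.952 -0.05   0.024]
green side [111.2, 172.6] [106, 169, 13, 10, 40] [ 1.    -0.036  0.024]
green side [280.3, 218.6] [271, 212, 19, 14, 218] [0.475 0.095 0.024]
green side [280.1, 250.4] [270, 243, 21, 16, 278] [0.463 0.21  0.024]
green side [209.8, 275.0] [199, 266, 22, 19, 339] [0.611 0.312 0.024]
green side [245.6, 278.3] [235, 269, 22, 20, 350] [0.53  0.309 0.024]
orange top [306.0, 217.0] [299, 210, 15, 15, 178] [ 0.466 -0.144  0.036]
orange side [243.1, 69.8] [236, 65, 16, 12, 69] [ 0.745 -0.89   0.036]
orange side [279.8, 72.1] [263, 66, 31, 13, 174] [ 0.578 -0.888  0.036]
orange side [290.6, 165.9] [284, 162, 15, 9, 110] [ 0.468 -0.139  0.036]
orange side [92.0, 229.6] [83, 221, 18, 16, 187] [0.932 0.224 0.036]
brass top [309.2, 195.9] [299, 186, 21, 21, 342] [ 0.532 -0.156  0.018]
dark [0.542 0.201 0.024]
board [[ 0.654 -0.077  0.018]
 [ 0.668 -0.206  0.018]
 [ 0.41  -0.239  0.018]
 [ 0.394 -0.111  0.018]] [ 0.532 -0.158  0.018]
mat [[ 0.53  -0.302  0.004]
 [ 0.547 -0.426  0.004]
 [ 0.452 -0.443  0.004]
 [ 0.436 -0.317  0.004]] [ 0.491 -0.372  0.004]
crate [[0.659 0.386 0.056]
 [0.682 0.042 0.056]
 [0.416 0.02  0.056]
 [0.39  0.368 0.056]] [0.537 0.204 0.056]
carton [0.63  0.119 0.052] jar [0.552 0.1   0.06 ] grip [ 0.493 -0.363  0.07 ]
```

View pics/c1.png

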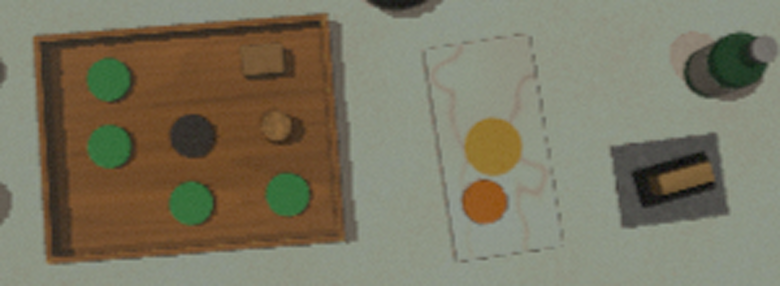

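I count four green tins in the crate: top px (161,170), (162,196), (193,218) and (230,214). The look-alikes are red at (176,127) and (155,261), pink at (117,259) and white at (112,168), plus the black tin at (195,192), which stays in the crate. The orange tin is at (306,217) on the board. The orange pot at (165,80) sits on the shelf and isn't the tin. The crop confirms all of this.

```bash
cat >> h.py <<'E'
from scipy.spatial.transform import Rotation as Ro
def go(x,y,z,yaw):
    """print tool-frame shift+turn to world target; yaw = world angle of tool y from world +y (ccw)"""
    s=manip.sense();q=s['tcp_rot'];R=Ro.from_quat([q[1],q[2],q[3],q[0]]).as_matrix()
    d=R.T@(np.array([x,y,z])-s['ee_pos']); cur=np.arctan2(-R[0,1],R[1,1])
    t=-((yaw-cur+np.pi)%(2*np.pi)-np.pi)
    print('at',s['ee_pos'].round(4),'yaw',round(cur,3),'-> d',d.round(4),'turn',round(t,3),'t',round(s['time'],2),'F',s['contact_force'].round(1))
E
python3 -c "
from h import *
go(.47,-.14,.25,.08)"
```

```text
at [0.2209 0.6113 0.2532] yaw -0.347 -> d [-0.4896 -0.6219  0.0033] turn -0.427 t 1.3 F [0.3 0.5 1.4]
```

Request:
move_arm --pt "0.085 -0.09 0 0 0" --pt "0.085 -0.49 -0.622 0.003 -0.427" --pt "0.085 -0.49 -0.622 0.003 -0.427" --pt "0.085 -0.49 -0.622 0.003 -0.427" --pt "0.085 -0.49 -0.622 0.003 -0.427" --pt "0.085 -0.49 -0.622 0.003 -0.427" --pt "0.085 -0.49 -0.622 0.003 -0.427" --pt "0.085 -0.49 -0.622 0.003 -0.427" --pt "0.085 -0.49 -0.622 0.003 -0.427" --pt "0.085 -0.49 -0.622 0.003 -0.427" --force 40

```text
time: 2.55
ee_pos: [0.4222, 0.0439, 0.2516]
tcp_rot: [0.001, -0.04, 0.999, 0.001]
contact_force: [1.3, -0.2, 0.6]
grip_width: 0.0851
grasp_force: 0.0
```

```bash
python3 -c "
from h import *
go(.47,-.14,.25,.08)"
```

```text
at [0.4222 0.0439 0.2516] yaw 0.08 -> d [-0.0329 -0.1871  0.0015] turn 0.0 t 2.55 F [ 1.3 -0.2  0.6]
```

Request:
move_arm --pt "0.085 -0.033 -0.187 0 0" --pt "0.085 -0.033 -0.187 0 0" --pt "0.085 -0.033 -0.187 0 0" --pt "0.085 -0.033 -0.187 0 0" --pt "0.085 -0.033 -0.187 0 0"

```text
time: 3.18
ee_pos: [0.4695, -0.1379, 0.251]
tcp_rot: [-0.0, -0.04, 0.999, 0.0]
contact_force: [-0.4, 1.1, 0.2]
grip_width: 0.0849
grasp_force: 0.0
```

```bash
python3 - <<'E'
from h import *
np.set_printoptions(precision=4,suppress=True)
i=manip.camera_info('wrist');a=save('wrist','w1.png');s=save('side','s1.png')
import json;json.dump({k:np.array(v).tolist() for k,v in i.items()},open('w1.json','w'))
for q,z in(('orange',.036),('brass',.018)):
    for ce,st in blobs(a,q): print(q,ce,st,onz('wrist',ce,z,i))
    for ce,st in blobs(s,q): print(q,'side',ce,st,onz('side',ce,z))
go(.467,-.141,.1,.08)
E
```

```text
orange [256.8, 169.7] [234, 146, 40, 42, 667] [ 0.4683 -0.1382  0.036 ]
orange side [242.8, 70.5] [237, 65, 13, 12, 68] [ 0.7449 -0.8816  0.036 ]
orange side [273.0, 71.6] [259, 66, 28, 13, 171] [ 0.6085 -0.8896  0.036 ]
orange side [290.2, 166.2] [284, 161, 15, 10, 94] [ 0.4688 -0.1369  0.036 ]
orange side [270.9, 165.8] [266, 162, 12, 8, 55] [ 0.5267 -0.1299  0.036 ]
orange side [91.6, 229.4] [82, 220, 19, 17, 191] [0.9333 0.2236 0.036 ]
at [ 0.4696 -0.1361  0.2508] yaw 0.083 -> d [ 0.0029 -0.0048  0.1508] turn 0.003 t 3.27 F [ 0.1 -0.2 -0.7]
```

View pics/w1.png

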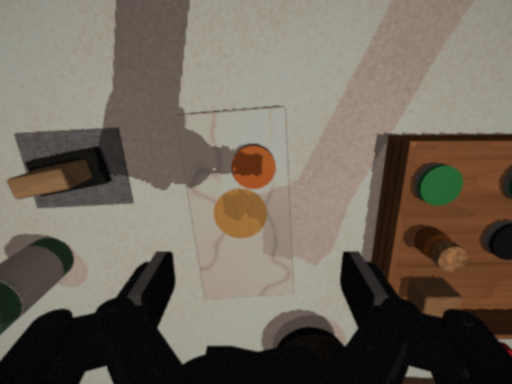

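The wrist view shows the orange lid centred near (253,166), the inlay near (240,214) and the board corners near (181,113), (285,107), (294,293) and (204,299). The wiper is on its mat at (67,170).

```bash
cat >> h.py <<'E'
def ell(im,px,lo,hi,r=45):
    """ellipse centre of the colour blob around px (HSV range)"""
    m=cv2.inRange(cv2.cvtColor(im,cv2.COLOR_RGB2HSV),lo,hi)
    k=np.zeros_like(m);cv2.circle(k,tuple(int(v) for v in px),r,255,-1);m=cv2.morphologyEx(m&k,cv2.MORPH_CLOSE,np.ones((9,9)))
    cs=max(cv2.findContours(m,0,1)[0],key=cv2.contourArea);(c,ax,_)=cv2.fitEllipse(cv2.convexHull(cs));return np.array(c),np.array(ax)
E
python3 - <<'E'
from h import *;import json
np.set_printoptions(precision=4,suppress=True)
i=json.load(open('w1.json'));a=cv2.imread('pics/w1.png')[:,:,::-1].copy()
hsv=cv2.cvtColor(a,cv2.COLOR_RGB2HSV)
print(hsv[150,240],hsv[165,250],hsv[205,225],hsv[230,250],hsv[192,235],hsv[185,440])
for n,p,lo,hi,z in(('or',(253,166),(0,150,40),(15,255,255),.036),('br',(240,214),(16,110,60),(30,255,255),.018)):
    c,ax=ell(a,p,lo,hi);print(n,c,ax,onz('wrist',c,z,i))
for n,pts,z in(('board',[(204,299),(294,293),(285,107),(181,113)],.018),('mat',[(43,207),(132,203),(119,128),(16,134)],.004)):
    P=np.array([onz('wrist',p,z,i) for p in pts]);f=P[:2].mean(0);nr=P[2:].mean(0);l=P[0]-P[1]
    print(n,P[:,:2],P.mean(0),'yaw',np.arctan2(*(f-nr)[[1,0]]),np.linalg.norm(f-nr),np.linalg.norm(l))
E
```

```text
[ 10 188 118] [ 11 213  91] [ 16 161 133] [ 16 162 153] [ 16 162 156] [ 66 155  97]
or [252.8677 166.431 ] [42.481  42.8517] [ 0.4648 -0.1431  0.036 ]
br [239.7251 212.9888] [48.441  51.7571] [ 0.532  -0.1555  0.018 ]
board [[ 0.6698 -0.1991]
 [ 0.6495 -0.0705]
 [ 0.396  -0.1111]
 [ 0.4121 -0.2311]] [ 0.5318 -0.153   0.018 ] yaw 0.1410724365469071 0.2582013246499591 0.13019346478874907
mat [[ 0.5496 -0.4198]
 [ 0.5346 -0.3004]
 [ 0.4369 -0.3107]
 [ 0.4542 -0.4382]] [ 0.4938 -0.3673  0.004 ] yaw 0.1476913382257073 0.09766284099440413 0.12035266939624104
```

```bash
python3 -c "
from h import *
go(.465,-.1425,.039,.08)"
```

```text
at [ 0.4696 -0.1361  0.2508] yaw 0.083 -> d [ 0.005  -0.0062  0.2118] turn 0.003 t 3.27 F [ 0.1 -0.2 -0.7]
```

Request:
move_arm --pt "0.085 0.005 -0.006 0.06 0" --pt "0.085 0.005 -0.006 0.12 0" --pt "0.085 0.005 -0.006 0.17 0" --pt "0.085 0.005 -0.006 0.2 0" --pt "0.085 0.005 -0.006 0.212 0" --pt "0.085 0.005 -0.006 0.212 0" --pt "0.045 0.005 -0.006 0.212 0" --pt "0.045 0.005 -0.006 0.212 0" --pt "0.045 0.005 -0.006 0.212 0" --pt "0.045 0.005 -0.006 0.212 0" --force 40

```text
time: 4.53
ee_pos: [0.4667, -0.1444, 0.0408]
tcp_rot: [0.002, -0.04, 0.999, 0.0]
contact_force: [-0.5, 0.4, 6.7]
grip_width: 0.0506
grasp_force: 40.6
```

```bash
python3 -c "
from h import *
go(.62,.212,.16,.08)"
```

```text
at [ 0.4667 -0.1444  0.0408] yaw 0.08 -> d [-0.1818  0.343  -0.1186] turn 0.0 t 4.53 F [-0.5  0.4  6.7]
```

Request:
move_arm --pt "0.045 0 0 -0.06 0" --pt "0.045 0 0 -0.12 0" --pt "0.045 -0.182 0.343 -0.12 0" --pt "0.045 -0.182 0.343 -0.12 0" --pt "0.045 -0.182 0.343 -0.12 0" --pt "0.045 -0.182 0.343 -0.12 0" --pt "0.045 -0.182 0.343 -0.12 0" --pt "0.045 -0.182 0.343 -0.12 0" --pt "0.045 -0.182 0.343 -0.12 0" --pt "0.045 -0.182 0.343 -0.12 0"

```text
time: 5.78
ee_pos: [0.6189, 0.2134, 0.1592]
tcp_rot: [0.0, -0.041, 0.999, -0.0]
contact_force: [0.9, -0.9, -0.9]
grip_width: 0.0503
grasp_force: 42.4
```

```bash
python3 - <<'E'
from h import *
save('wrist','w2.png');go(.62,.212,.032,.08)
E
```

```text
at [0.6189 0.2107 0.1592] yaw 0.08 -> d [-0.0013  0.0014  0.1272] turn -0.0 t 5.83 F [ 0.3 -0.8 -0.2]
```

View pics/w2.png

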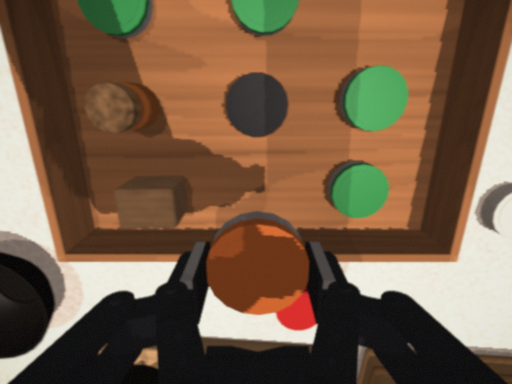

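The tin is held, and the floor between the carton (150,200), the black tin (257,103) and the green tin (360,190) is free.

Request:
move_arm --pt "0.045 -0.001 0.001 0.05 0" --pt "0.045 -0.001 0.001 0.09 0" --pt "0.045 -0.001 0.001 0.115 0" --pt "0.045 -0.001 0.001 0.128 0" --pt "0.045 -0.001 0.001 0.129 0" --pt "0.045 -0.001 0.001 0.129 0" --pt "0.066 -0.001 0.001 0.129 0" --pt "0.066 -0.001 0.001 0.129 0" --pt "0.066 -0.001 0.001 0.129 0"

```text
time: 6.95
ee_pos: [0.6202, 0.2135, 0.0305]
tcp_rot: [0.0, -0.04, 0.999, 0.0]
contact_force: [0.3, -1.1, 0.6]
grip_width: 0.066
grasp_force: 0.0
```

```bash
python3 -c "
from h import *
go(.62,.212,.17,.08)"
```

```text
at [0.6202 0.2135 0.0305] yaw 0.081 -> d [ 0.0003 -0.0015 -0.1395] turn 0.001 t 6.95 F [ 0.3 -1.1  0.6]
```

Request:
move_arm --pt "0.066 0 -0.001 -0.06 0" --pt "0.066 0 -0.001 -0.12 0" --pt "0.085 0 -0.001 -0.18 0" --pt "0.085 0 -0.001 -0.2 0"

```text
time: 7.45
ee_pos: [0.6229, 0.2126, 0.2357]
tcp_rot: [0.004, -0.04, 0.999, 0.002]
contact_force: [0.1, -0.2, -0.2]
grip_width: 0.0846
grasp_force: 0.0
```

```bash
python3 - <<'E'
from h import *
np.set_printoptions(precision=4,suppress=True)
s=save('side','s2.png');w=save('wrist','w3.png')
for c,st in blobs(s,((3,170,90),(17,255,255))): print('or side',c,st,onz('side',c,.024))
print('wrist',[(c,onz('wrist',c,.024)) for c,st in blobs(w,((3,170,60),(14,255,255)),200)])
print('bottle base',onz('side',(254,130),0), manip.sense()['joints'])
go(.47,-.20,.23,-.7); go(.48,-.3,.23,-1.42)
E
```

```text
or side [307.1, 7.3] [295, 5, 26, 5, 48] [ 0.5175 -2.1192  0.024 ]
or side [298.2, 17.5] [289, 16, 20, 4, 43] [ 0.5599 -1.853   0.024 ]
or side [296.2, 26.7] [286, 23, 21, 7, 46] [ 0.558  -1.6493  0.024 ]
or side [317.5, 27.7] [310, 24, 16, 6, 40] [ 0.4326 -1.6481  0.024 ]
or side [321.0, 37.7] [313, 35, 18, 5, 44] [ 0.4076 -1.4593  0.024 ]
or side [266.3, 72.1] [233, 64, 62, 18, 813] [ 0.6412 -0.9098  0.024 ]
or side [263.8, 85.9] [258, 84, 13, 5, 48] [ 0.6317 -0.7527  0.024 ]
or side [52.4, 235.4] [0, 133, 153, 251, 18363] [1.0285 0.2478 0.024 ]
or side [269.3, 165.5] [260, 161, 19, 10, 140] [ 0.5336 -0.1488  0.024 ]
or side [250.8, 259.3] [179, 191, 128, 110, 6419] [0.5279 0.25   0.024 ]
or side [249.5, 214.3] [245, 205, 12, 15, 67] [0.5568 0.0905 0.024 ]
or side [265.5, 328.1] [249, 317, 35, 25, 552] [0.47   0.4285 0.024 ]
or side [279.3, 367.9] [191, 344, 221, 40, 3472] [0.4344 0.5074 0.024 ]
or side [5.1, 381.1] [0, 378, 12, 6, 42] [0.9113 0.6089 0.024 ]
wrist [([506.4, 44.7], array([0.471 , 0.4549, 0.024 ])), ([171.4, 97.8], array([0.5492, 0.1156, 0.024 ])), ([256.9, 166.8], array([0.6172, 0.2126, 0.024 ])), ([297.7, 339.4], array([0.8649, 0.2908, 0.024 ]))]
bottle base [ 0.6209 -0.4075  0.    ] [-0.8181  0.4537  0.5625  1.6239 -0.2621  1.1335  1.46  ]
at [0.622  0.2127 0.2334] yaw 0.08 -> d [ 0.1845 -0.3992  0.0014] turn 0.78 t 7.55 F [ 0.6 -0.  -1. ]
at [0.622  0.2127 0.2334] yaw 0.08 -> d [ 0.1826 -0.4997  0.0012] turn 1.5 t 7.55 F [ 0.6 -0.  -1. ]
```

Request:
move_arm --pt "0.085 0.184 -0.4 0 0.1" --pt "0.085 0.184 -0.4 0 0.2" --pt "0.085 0.184 -0.4 0 0.3" --pt "0.085 0.184 -0.4 0 0.4" --pt "0.085 0.184 -0.4 0 0.5" --pt "0.085 0.184 -0.4 0 0.6" --pt "0.085 0.184 -0.4 0 0.7" --pt "0.085 0.184 -0.4 0 0.78"

```text
time: 8.55
ee_pos: [0.4638, -0.2068, 0.2281]
tcp_rot: [-0.002, 0.349, 0.937, -0.001]
contact_force: [-0.1, -0.6, 0.4]
grip_width: 0.0851
grasp_force: 0.0
```

```bash
python3 - <<'E'
from h import *
print(manip.sense()['joints'].round(2))
go(.48,-.3,.23,-1.42);go(.48,-.3,.23,.15)
E
```

```text
[-0.5   0.19  0.93  1.99 -0.18  1.04  1.37]
at [ 0.4638 -0.2068  0.2281] yaw -0.714 -> d [-0.0733 -0.0599 -0.0019] turn 0.706 t 8.55 F [-0.1 -0.6  0.4]
at [ 0.4638 -0.2068  0.2281] yaw -0.714 -> d [-0.0733 -0.0599 -0.0019] turn -0.864 t 8.55 F [-0.1 -0.6  0.4]
```

Request:
move_arm --pt "0.085 -0.03 -0.02 0 0.15" --pt "0.085 -0.06 -0.04 0 0.3" --pt "0.085 -0.073 -0.06 0 0.45" --pt "0.085 -0.073 -0.06 0 0.6" --pt "0.085 -0.073 -0.06 0 0.706" --pt "0.085 -0.073 -0.06 0 0.706"

```text
time: 9.3
ee_pos: [0.4846, -0.2932, 0.2276]
tcp_rot: [-0.002, 0.646, 0.763, -0.001]
contact_force: [-0.4, 0.8, -0.1]
grip_width: 0.0848
grasp_force: 0.0
```

```bash
python3 - <<'E'
from h import *;import json
i=manip.camera_info('wrist');json.dump({k:np.array(v).tolist() for k,v in i.items()},open('w4.json','w'));save('wrist','w4.png')
print(manip.sense()['joints'].round(2))
go(.48,-.3,.23,-1.42)
E
```

```text
[-0.38  0.41  1.06  1.86 -0.4   1.11  0.99]
at [ 0.4848 -0.2933  0.228 ] yaw -1.404 -> d [-0.0058 -0.0059 -0.002 ] turn 0.016 t 9.35 F [ 0.4 -0.  -0.1]
```

View pics/w4.png

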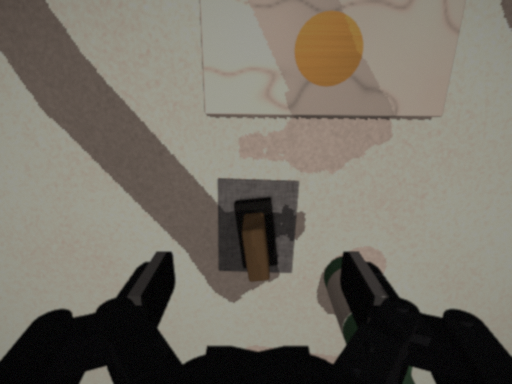

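```bash
python3 - <<'E'
import cv2
a=cv2.imread('pics/w4.png')[170:300,200:320];cv2.imwrite('pics/c4.png',cv2.resize(a,None,fx=4.5,fy=4.5,interpolation=cv2.INTER_CUBIC))
E
```

```text
(no output)
```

View pics/c4.png

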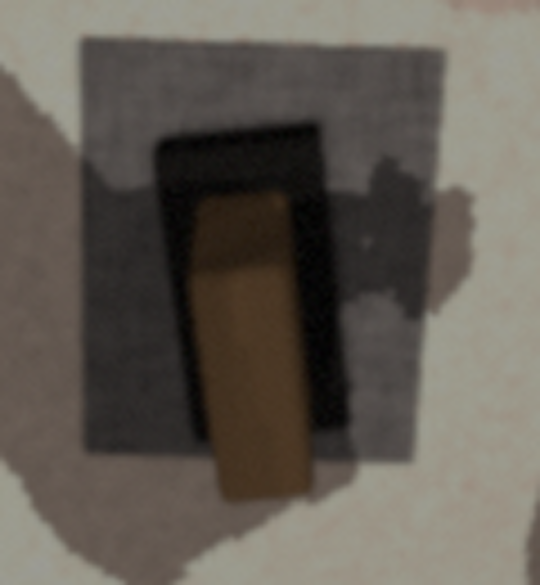

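The crop shows the grip's top face at crop (192,272), (297,263), (313,495) and (224,500), slightly rotated on the mat.

```bash
python3 - <<'E'
from h import *;import json
np.set_printoptions(precision=4,suppress=True)
i=json.load(open('w4.json'))
for n,pts,z in(('grip',[(192,272),(297,263),(313,495),(224,500)],.07),('foot',[(157,148),(318,124),(350,428),(197,440)],.02),('mat',[(82,38),(445,50),(413,462),(84,452)],.004)):
    P=np.array([onz('wrist',(200+x/4.5,170+y/4.5),z,i) for x,y in pts])
    v=P[:2].mean(0)-P[2:].mean(0); w=P[1:3].mean(0)-P[[0,3]].mean(0)
    print(n,P.mean(0),'y-axis yaw',np.arctan2(-v[0],v[1]),'x yaw',np.arctan2(w[1],w[0]),np.linalg.norm(v),np.linalg.norm(w))
a=cv2.imread('pics/w4.png')[:,:,::-1].copy()
c,ax=ell(a,(329,49),(16,110,60),(30,255,255));print('brass',c,ax,onz('wrist',c,.018,i))
P=[onz('wrist',p,.018,i) for p in((206,114),(441,117))];d=P[1]-P[0];print('board right edge',P,np.arctan2(d[1],d[0]))
E
```

```text
grip [ 0.496  -0.3727  0.07  ] y-axis yaw 0.25694301661253366 x yaw 0.24875850785070003 0.0626112148567084 0.023250599973807393
foot [ 0.4954 -0.3723  0.02  ] y-axis yaw 0.2741102698324658 x yaw 0.29083682323902343 0.0910160087524501 0.04353909776012926
mat [ 0.495 -0.371  0.004] y-axis yaw 0.13153258595466072 x yaw 0.13303667644433465 0.12944116683245735 0.098933428441288
brass [328.4011  47.8463] [66.5436 75.5483] [ 0.5329 -0.1539  0.018 ]
board right edge [array([ 0.417 , -0.2392,  0.018 ]), array([ 0.67  , -0.2001,  0.018 ])] 0.15313653339604513
```

```bash
python3 -c "
from h import *
go(.4957,-.3725,.052,-1.306)"
```

```text
at [ 0.4848 -0.2933  0.228 ] yaw -1.404 -> d [-0.0801 -0.0018  0.1759] turn -0.098 t 9.35 F [ 0.4 -0.  -0.1]
```

Request:
move_arm --pt "0.06 -0.05 -0.001 0 -0.05" --pt "0.06 -0.08 -0.002 0.01 -0.098" --pt "0.06 -0.08 -0.002 0.06 -0.098" --pt "0.06 -0.08 -0.002 0.11 -0.098" --pt "0.06 -0.08 -0.002 0.15 -0.098" --pt "0.06 -0.08 -0.002 0.176 -0.098" --pt "0.06 -0.08 -0.002 0.176 -0.098" --pt "0.015 -0.08 -0.002 0.176 -0.098" --pt "0.015 -0.08 -0.002 0.176 -0.098" --pt "0.015 -0.08 -0.002 0.176 -0.098" --force 100

```text
time: 10.6
ee_pos: [0.4982, -0.3744, 0.0559]
tcp_rot: [0.002, 0.608, 0.794, 0.0]
contact_force: [0.2, 0.3, 4.2]
grip_width: 0.023
grasp_force: 98.2
```

```bash
python3 -c "
from h import *
print(manip.sense()['joints'].round(2),manip.sense()['grip_width'])
go(.4957,-.3725,.16,-1.43);go(.433,-.169,.16,-1.43)"
```

```text
[-0.02  0.72  0.79  1.82 -0.66  0.88  1.35] 0.02297412111080207
at [ 0.4982 -0.3744  0.0559] yaw -1.308 -> d [ 0.0022 -0.0017 -0.1041] turn 0.122 t 10.6 F [0.2 0.3 4.2]
at [ 0.4982 -0.3744  0.0559] yaw -1.308 -> d [ 0.215  -0.0093 -0.1047] turn 0.122 t 10.6 F [0.2 0.3 4.2]
```

Request:
move_arm --pt "0.015 0 0 -0.05 0" --pt "0.015 0 0 -0.105 0" --pt "0.015 0.055 -0.002 -0.105 0.05" --pt "0.015 0.11 -0.004 -0.105 0.12" --pt "0.015 0.165 -0.006 -0.105 0.122" --pt "0.015 0.215 -0.009 -0.105 0.122" --pt "0.015 0.215 -0.009 -0.105 0.122" --pt "0.015 0.215 -0.009 -0.105 0.122"

```text
time: 11.6
ee_pos: [0.4329, -0.1678, 0.1593]
tcp_rot: [0.0, 0.655, 0.756, 0.001]
contact_force: [-0.2, 0.0, -2.4]
grip_width: 0.0231
grasp_force: 98.2
```

```bash
python3 - <<'E'
from h import *
save('wrist','w5.png');print(manip.sense()['joints'].round(2),manip.sense()['grip_width'])
go(.433,-.169,.08,-1.43)
E
```

```text
[-0.74  0.29  1.15  2.15 -0.34  0.9   0.76] 0.022741214859894283
at [ 0.4329 -0.169   0.1595] yaw -1.431 -> d [ 0.0001 -0.      0.0795] turn -0.001 t 11.65 F [ 0.1 -0.2 -0.4]
```

View pics/w5.png

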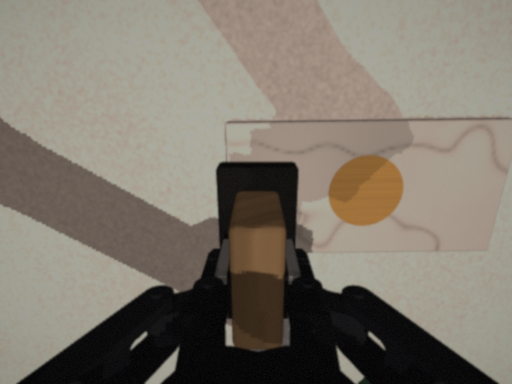

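The wiper is held square, at (258,260), over the board's near end.

Request:
move_arm --pt "0.015 0 0 0.04 0" --pt "0.015 0 0 0.07 0" --pt "0.015 0 0 0.084 0" --pt "0.015 0 0 0.087 0" --pt "0.015 0 0 0.087 0"

```text
time: 12.28
ee_pos: [0.4332, -0.1691, 0.0727]
tcp_rot: [0.001, 0.656, 0.755, 0.0]
contact_force: [-0.7, -0.5, -1.1]
grip_width: 0.0226
grasp_force: 98.3
```

Request:
move_arm --pt "0.015 0 0 0.002 0" --pt "0.015 0 0 0.003 0" --pt "0.015 0 0 0.003 0"

```text
time: 12.65
ee_pos: [0.4332, -0.168, 0.0698]
tcp_rot: [0.0, 0.655, 0.755, 0.001]
contact_force: [-0.5, 0.9, 5.7]
grip_width: 0.0227
grasp_force: 99.3
```

Request:
move_arm --pt "0.015 0 0 0.001 0" --pt "0.015 0 0 0.001 0"

```text
time: 12.9
ee_pos: [0.4333, -0.168, 0.0697]
tcp_rot: [-0.001, 0.655, 0.755, 0.001]
contact_force: [-5.2, 3.7, 18.3]
grip_width: 0.0231
grasp_force: 101.2
```

```bash
python3 -c "
from h import *
go(.631,-.141,.0692,-1.43)"
```

```text
at [ 0.4333 -0.168   0.0697] yaw -1.43 -> d [-0.0011  0.1996  0.0008] turn 0.0 t 12.9 F [-5.2  3.7 18.3]
```

Request:
move_arm --pt "0.015 0 0 -0.0005 0" --pt "0.015 0 0.006 -0.0005 0" --pt "0.015 0 0.015 -0.0005 0" --pt "0.015 0 0.025 -0.0005 0"

```text
time: 13.4
ee_pos: [0.4524, -0.1669, 0.0699]
tcp_rot: [-0.004, 0.656, 0.754, -0.002]
contact_force: [-17.2, -0.8, 30.1]
grip_width: 0.0229
grasp_force: 102.4
```

Request:
move_arm --pt "0.015 0 0 -0.0012 0" --pt "0.015 0 0.002 -0.0012 0"

```text
time: 13.65
ee_pos: [0.4588, -0.1644, 0.0699]
tcp_rot: [-0.0, 0.655, 0.755, -0.0]
contact_force: [-4.5, -0.5, 7.7]
grip_width: 0.0229
grasp_force: 99.4
```

```bash
python3 -c "
from h import *
go(.631,-.141,.07,-1.43)"
```

```text
at [ 0.4588 -0.1644  0.0699] yaw -1.43 -> d [-0.0011  0.1738 -0.0003] turn 0.0 t 13.65 F [-4.5 -0.5  7.7]
```

Request:
move_arm --pt "0.015 0 0.006 0 0" --pt "0.015 0 0.012 0 0" --pt "0.015 0 0.018 0 0" --pt "0.015 0 0.024 0 0"

```text
time: 14.15
ee_pos: [0.4819, -0.1614, 0.0699]
tcp_rot: [-0.001, 0.656, 0.755, -0.001]
contact_force: [-4.7, -0.5, 7.3]
grip_width: 0.0233
grasp_force: 99.6
```

Steady at about 9 N, so I'll continue.

Request:
move_arm --pt "0.015 0 0.006 0 0" --pt "0.015 0 0.012 0 0" --pt "0.015 0 0.018 0 0" --pt "0.015 0 0.024 0 0" --pt "0.015 0 0.03 0 0" --pt "0.015 0 0.036 0 0"

```text
time: 14.9
ee_pos: [0.5176, -0.1563, 0.0699]
tcp_rot: [-0.001, 0.656, 0.755, -0.001]
contact_force: [-4.0, -0.1, 6.2]
grip_width: 0.0228
grasp_force: 99.6
```

Request:
move_arm --pt "0.015 0 0.006 0 0" --pt "0.015 0 0.012 0 0" --pt "0.015 0 0.018 0 0" --pt "0.015 0 0.024 0 0"

```text
time: 15.4
ee_pos: [0.5415, -0.153, 0.0699]
tcp_rot: [-0.001, 0.656, 0.755, -0.001]
contact_force: [-3.7, -0.0, 6.1]
grip_width: 0.023
grasp_force: 99.6
```

Request:
move_arm --pt "0.015 0 0.006 0.0001 0" --pt "0.015 0 0.012 0.0002 0" --pt "0.015 0 0.018 0.0002 0" --pt "0.015 0 0.024 0.0002 0" --pt "0.015 0 0.03 0.0002 0" --pt "0.015 0 0.036 0.0002 0"

```text
time: 16.15
ee_pos: [0.5769, -0.1483, 0.07]
tcp_rot: [-0.001, 0.656, 0.755, -0.001]
contact_force: [-4.9, -0.2, 7.5]
grip_width: 0.0231
grasp_force: 99.6
```

Request:
move_arm --pt "0.015 0 0.006 0 0" --pt "0.015 0 0.012 0 0" --pt "0.015 0 0.018 0.0001 0" --pt "0.015 0 0.024 0.0001 0" --pt "0.015 0 0.03 0.0001 0"

```text
time: 16.77
ee_pos: [0.6064, -0.1442, 0.07]
tcp_rot: [-0.001, 0.656, 0.755, -0.001]
contact_force: [-5.2, -0.9, 7.8]
grip_width: 0.0228
grasp_force: 99.6
```

Request:
move_arm --pt "0.015 0 0.006 0 0" --pt "0.015 0 0.012 0 0" --pt "0.015 0 0.018 0 0" --pt "0.015 0 0.024 0 0" --pt "0.015 0 0.027 0 0" --pt "0.015 0 0.027 0 0" --pt "0.015 0 0.027 0 0"

```text
time: 17.65
ee_pos: [0.6338, -0.1402, 0.07]
tcp_rot: [-0.0, 0.656, 0.755, -0.001]
contact_force: [-3.6, -0.1, 5.5]
grip_width: 0.0227
grasp_force: 99.3
```

```bash
python3 -c "
from h import *
go(.4945,-.37,.15,-1.44);go(.56,-.23,.15,-1.44)"
```

```text
at [ 0.6338 -0.1402  0.07  ] yaw -1.43 -> d [-0.208  -0.1704 -0.0797] turn 0.01 t 17.65 F [-3.6 -0.1  5.5]
at [ 0.6338 -0.1402  0.07  ] yaw -1.43 -> d [-0.0785 -0.0859 -0.0799] turn 0.01 t 17.65 F [-3.6 -0.1  5.5]
```

Request:
move_arm --pt "0.015 0 0 -0.04 0" --pt "0.015 0 0 -0.08 0" --pt "0.015 -0.05 -0.06 -0.08 0" --pt "0.015 -0.08 -0.11 -0.08 0.01" --pt "0.015 -0.12 -0.16 -0.08 0.01" --pt "0.015 -0.17 -0.17 -0.08 0.01" --pt "0.015 -0.208 -0.17 -0.08 0.01" --pt "0.015 -0.208 -0.17 -0.05 0.01" --pt "0.015 -0.208 -0.17 -0.02 0.01" --pt "0.015 -0.208 -0.17 0.0 0.01"

```text
time: 18.9
ee_pos: [0.4951, -0.3679, 0.0671]
tcp_rot: [-0.001, 0.659, 0.752, 0.0]
contact_force: [0.0, -0.1, -1.3]
grip_width: 0.0227
grasp_force: 98.4
```

```bash
python3 -c "
from h import *
go(.4945,-.37,.057,-1.44)"
```

```text
at [ 0.4951 -0.3679  0.0671] yaw -1.439 -> d [-0.002  -0.0008  0.0101] turn 0.001 t 18.9 F [ 0.  -0.1 -1.3]
```

Request:
move_arm --pt "0.015 -0.002 0 0.006 0" --pt "0.015 -0.002 0 0.01 0" --pt "0.015 -0.002 0 0.011 0" --pt "0.015 -0.002 0 0.011 0"

```text
time: 19.4
ee_pos: [0.4962, -0.3716, 0.0593]
tcp_rot: [0.001, 0.659, 0.752, 0.0]
contact_force: [0.1, 0.8, -1.1]
grip_width: 0.0227
grasp_force: 98.4
```

Request:
move_arm --pt "0.015 0 0 0.002 0" --pt "0.015 0 0 0.003 0" --pt "0.015 0 0 0.003 0"

```text
time: 19.77
ee_pos: [0.4959, -0.3713, 0.056]
tcp_rot: [0.0, 0.659, 0.752, 0.0]
contact_force: [-0.7, 1.7, 1.8]
grip_width: 0.0228
grasp_force: 99.0
```

Request:
move_arm --pt "0.05 0 0 0 0" --pt "0.05 0 0 0 0" --pt "0.05 0 0 0 0" --pt "0.05 0 0 -0.03 0" --pt "0.05 0 0 -0.08 0" --pt "0.05 0 0 -0.14 0" --pt "0.085 0 0 -0.18 0" --pt "0.085 0 0 -0.18 0" --force 40

```text
time: 20.78
ee_pos: [0.4973, -0.3735, 0.2397]
tcp_rot: [0.004, 0.659, 0.752, 0.001]
contact_force: [-0.2, 0.1, -0.8]
grip_width: 0.0831
grasp_force: 0.0
```

```bash
python3 - <<'E'
from h import *
np.set_printoptions(precision=3,suppress=True)
t=save('top','t6.png')
for c,st in blobs(t,'green'): print(c,st[4],onz('top',c,.024))
cv2.imwrite('pics/c6.png',cv2.resize(np.vstack([t[130:250,120:430]])[:,:,::-1],None,fx=2.5,fy=2.5))
go(.47,-.15,.24,-.7);go(.46,.06,.24,.08)
E
```

```text
[228.7, 78.6] 271 [0.904 0.099 0.024]
[401.5, 163.4] 255 [ 0.635 -0.445  0.024]
[161.4, 170.3] 211 [0.61  0.307 0.024]
[161.7, 196.0] 218 [0.529 0.305 0.024]
[230.3, 214.4] 214 [0.473 0.09  0.024]
[193.2, 217.7] 214 [0.462 0.206 0.024]
at [ 0.496 -0.372  0.237] yaw -1.44 -> d [ 0.224  0.003 -0.003] turn -0.74 t 20.82 F [ 0.3  0.5 -0.4]
at [ 0.496 -0.372  0.237] yaw -1.44 -> d [ 0.433  0.02  -0.004] turn -1.52 t 20.82 F [ 0.3  0.5 -0.4]
```

View pics/c6.png

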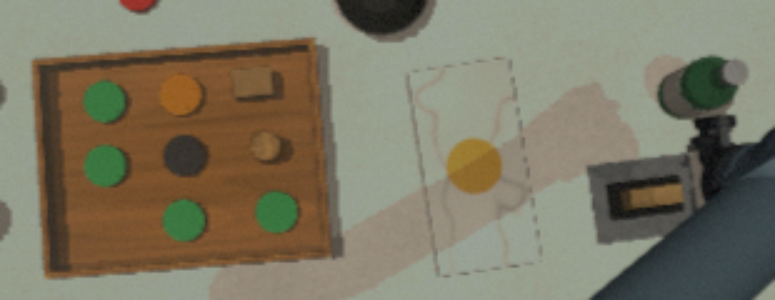

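The crop shows the orange tin lying flat in the crate at crop (181,95), the wiper upright on its mat at (650,198), and the green tins where they were. Next is the nearest green tin.

Request:
move_arm --pt "0.085 0.05 0 0 -0.15" --pt "0.085 0.1 0 0 -0.3" --pt "0.085 0.15 0.0 0 -0.45" --pt "0.085 0.2 0.01 0 -0.6" --pt "0.085 0.25 0.01 0 -0.75" --pt "0.085 0.3 0.02 0 -0.9" --pt "0.085 0.35 0.02 0 -1.05" --pt "0.085 0.4 0.02 0 -1.2" --pt "0.085 0.433 0.02 0 -1.35" --pt "0.085 0.433 0.02 0 -1.52"

```text
time: 22.08
ee_pos: [0.4568, 0.0644, 0.2336]
tcp_rot: [-0.002, -0.047, 0.999, -0.0]
contact_force: [0.2, -0.7, -0.7]
grip_width: 0.085
grasp_force: 0.0
```

```bash
cat >> h.py <<'E'
def greens(z=.024,fn=None):
    i=manip.camera_info('wrist');w=manip.grab_frame('wrist');
    if fn: cv2.imwrite('pics/'+fn,w[:,:,::-1])
    for c,st in blobs(w,((45,60,25),(85,255,255)),300):
        cut=st[0]==0 or st[1]==0 or st[0]+st[2]>=512 or st[1]+st[3]>=384
        e,ax=ell(w,c,(45,60,25),(85,255,255),r=max(st[2],st[3])//2+6)
        print('green',e.round(1),ax.round(1),'CUT' if cut else '',onz('wrist',e,z,i).round(4))
E
python3 - <<'E'
from h import *
greens(fn='w7.png');go(.472,.092,.030,.08)
E
```

```text
green [375.5 185.1] [41.5 45.6]  [0.4592 0.2044 0.024 ]
green [278.  186.9] [42.7 43.1]  [0.472  0.0905 0.024 ]
green [441.6 241.8] [36.5 43.5]  [0.5246 0.3033 0.024 ]
green [426.5 295.8] [33.9 39.6]  [0.6053 0.3065 0.024 ]
at [0.4571 0.0626 0.2336] yaw 0.094 -> d [-0.0184  0.0281  0.2035] turn 0.014 t 22.12 F [-0.4  0.2 -0.1]
```

Request:
move_arm --pt "0.07 -0.017 0.027 0.03 0.014" --pt "0.07 -0.017 0.027 0.08 0.014" --pt "0.07 -0.017 0.027 0.13 0.014" --pt "0.07 -0.017 0.027 0.17 0.014" --pt "0.07 -0.017 0.027 0.195 0.014" --pt "0.07 -0.017 0.027 0.204 0.014" --pt "0.07 -0.017 0.027 0.204 0.014" --pt "0.045 -0.017 0.027 0.204 0.014" --pt "0.045 -0.017 0.027 0.204 0.014" --pt "0.045 -0.017 0.027 0.204 0.014" --force 45

```text
time: 23.38
ee_pos: [0.4743, 0.0889, 0.0322]
tcp_rot: [0.001, -0.033, 0.999, 0.0]
contact_force: [-1.5, -0.5, 5.6]
grip_width: 0.0502
grasp_force: 46.2
```

```bash
python3 -c "
from h import *
print(manip.sense()['grip_width'])
go(.532,-.1545,.10,.08)"
```

```text
0.05018828527438217
at [0.4743 0.0889 0.0322] yaw 0.065 -> d [-0.0418 -0.2466 -0.0679] turn -0.015 t 23.38 F [-1.5 -0.5  5.6]
```

Request:
move_arm --pt "0.045 0 0 -0.05 0" --pt "0.045 0 0 -0.1 0" --pt "0.045 -0.01 -0.06 -0.1 -0.015" --pt "0.045 -0.02 -0.12 -0.1 -0.015" --pt "0.045 -0.03 -0.18 -0.1 -0.015" --pt "0.045 -0.043 -0.2466 -0.1 -0.015" --pt "0.045 -0.043 -0.2466 -0.1 -0.015" --pt "0.045 -0.043 -0.2466 -0.06 -0.015" --pt "0.045 -0.043 -0.2466 -0.035 -0.015" --pt "0.045 -0.043 -0.2466 -0.025 -0.015"

```text
time: 24.62
ee_pos: [0.5316, -0.1526, 0.0546]
tcp_rot: [-0.002, -0.041, 0.999, 0.001]
contact_force: [0.2, 0.1, -0.5]
grip_width: 0.0499
grasp_force: 47.2
```

```bash
python3 -c "
from h import *
print(manip.sense()['grip_width'])
go(.533,-.1545,.0455,.08)"
```

```text
0.049884561837218025
at [ 0.5316 -0.1526  0.0546] yaw 0.083 -> d [-0.0013 -0.002   0.0091] turn 0.003 t 24.62 F [ 0.2  0.1 -0.5]
```

Request:
move_arm --pt "0.045 -0.001 -0.002 0.006 0" --pt "0.045 -0.001 -0.002 0.009 0" --pt "0.045 -0.001 -0.002 0.01 0" --pt "0.045 -0.001 -0.002 0.01 0"

```text
time: 25.12
ee_pos: [0.5346, -0.1563, 0.047]
tcp_rot: [0.001, -0.041, 0.999, -0.0]
contact_force: [0.1, -0.5, -0.5]
grip_width: 0.0503
grasp_force: 47.2
```

Request:
move_arm --pt "0.045 0.002 0.001 0.002 0" --pt "0.045 0.002 0.001 0.003 0" --pt "0.045 0.002 0.001 0.003 0"

```text
time: 25.5
ee_pos: [0.5319, -0.1553, 0.0442]
tcp_rot: [-0.0, -0.041, 0.999, 0.001]
contact_force: [-1.9, 1.6, 6.0]
grip_width: 0.0503
grasp_force: 47.9
```

Request:
move_arm --pt "0.06 0 0 -0.001 0" --pt "0.066 0 0 -0.001 0" --pt "0.07 0 0 -0.001 0" --pt "0.07 0 0 -0.05 0" --pt "0.085 0 0 -0.11 0" --pt "0.085 0 0 -0.17 0" --pt "0.085 0 0 -0.19 0" --pt "0.085 0 0 -0.19 0"

```text
time: 26.5
ee_pos: [0.5329, -0.1554, 0.2345]
tcp_rot: [0.002, -0.041, 0.999, 0.0]
contact_force: [-0.4, -0.0, -0.3]
grip_width: 0.085
grasp_force: 0.0
```

```bash
python3 - <<'E'
from h import *
greens(.036,fn='w8.png');a=cv2.imread('pics/w8.png')[:,:,::-1].copy();np.set_printoptions(precision=4,suppress=True)
c,ax=ell(a,proj('wrist',(.532,-.155,.018)),(14,110,50),(30,255,255),60);print('brass',c,ax,onz('wrist',c,.018))
go(.46,.10,.24,.08)
E
```

```text
green [257.6 171. ] [44.7 44.9]  [ 0.5297 -0.1551  0.036 ]
green [ 49.3 219.6] [38.4 47.5]  [ 0.6085 -0.3961  0.036 ]
green [-26.9 258.8] [54.4 85. ] CUT [ 0.6697 -0.4981  0.036 ]
brass [257.0777 168.61  ] [56.3426 58.0642] [ 0.5289 -0.1549  0.018 ]
at [ 0.5316 -0.1549  0.2327] yaw 0.082 -> d [ 0.0506  0.2599 -0.0071] turn 0.002 t 26.55 F [0.4 0.7 0.2]
```

View pics/w8.png

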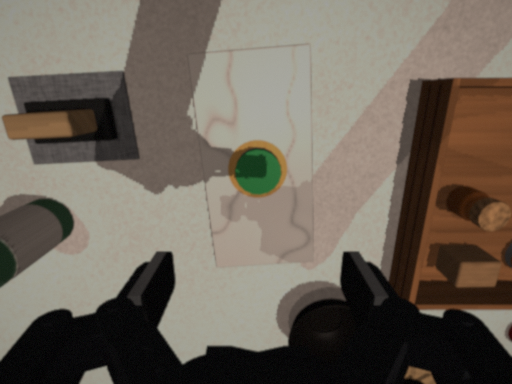

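The first green tin lies on the inlay at (258,171), concentric with it to about 1 mm, and the wiper stands on its mat at (70,118). Next is the tin at (.46,.205).

Request:
move_arm --pt "0.085 0.05 0.06 0 0" --pt "0.085 0.05 0.12 0 0" --pt "0.085 0.045 0.18 0 0" --pt "0.085 0.045 0.24 0 0" --pt "0.085 0.045 0.3 0 0" --pt "0.085 0.045 0.35 0 0" --pt "0.085 0.045 0.35 0 0" --pt "0.085 0.045 0.35 0 0"

```text
time: 27.55
ee_pos: [0.4573, 0.1888, 0.2311]
tcp_rot: [-0.002, -0.041, 0.999, -0.002]
contact_force: [-0.1, -0.4, 0.3]
grip_width: 0.085
grasp_force: 0.0
```

```bash
python3 - <<'E'
from h import *
greens();go(.461,.205,.030,.08)
E
```

```text
green [272.4 177.7] [43.6 43.9]  [0.4614 0.2063 0.024 ]
green [346.1 236. ] [38.8 42.6]  [0.5282 0.3043 0.024 ]
green [317.7 278.9] [36.3 39.5]  [0.5923 0.2784 0.024 ]
at [0.4578 0.188  0.2315] yaw 0.08 -> d [-0.0052  0.0172  0.2015] turn -0.0 t 27.6 F [-0.2 -0.4 -0.9]
```

Tin A was knocked and is now at (.592,.278). I'll re-measure it later and take C now.

Request:
move_arm --pt "0.075 -0.005 0.018 0.03 0" --pt "0.075 -0.005 0.018 0.08 0" --pt "0.075 -0.005 0.018 0.13 0" --pt "0.075 -0.005 0.018 0.17 0" --pt "0.075 -0.005 0.018 0.193 0" --pt "0.075 -0.005 0.018 0.202 0" --pt "0.075 -0.005 0.018 0.202 0" --pt "0.045 -0.005 0.018 0.202 0" --pt "0.045 -0.005 0.018 0.202 0" --pt "0.045 -0.005 0.018 0.202 0"

```text
time: 28.85
ee_pos: [0.4636, 0.2085, 0.0331]
tcp_rot: [0.001, -0.04, 0.999, 0.001]
contact_force: [-0.4, -1.9, 6.9]
grip_width: 0.0499
grasp_force: 46.1
```

```bash
python3 -c "
from h import *
go(.532,-.1545,.14,.08)"
```

```text
at [0.4636 0.2085 0.0331] yaw 0.081 -> d [-0.0391 -0.3672 -0.1073] turn 0.001 t 28.85 F [-0.4 -1.9  6.9]
```

Request:
move_arm --pt "0.045 0 0 -0.05 0" --pt "0.045 0 0 -0.1 0" --pt "0.045 -0.01 -0.06 -0.1 0" --pt "0.045 -0.02 -0.12 -0.1 0" --pt "0.045 -0.03 -0.18 -0.1 0" --pt "0.045 -0.035 -0.24 -0.1 0" --pt "0.045 -0.039 -0.3 -0.1 0" --pt "0.045 -0.039 -0.367 -0.1 0" --pt "0.045 -0.039 -0.367 -0.1 0" --pt "0.045 -0.039 -0.367 -0.06 0"

```text
time: 30.1
ee_pos: [0.5346, -0.1566, 0.0946]
tcp_rot: [0.005, -0.039, 0.999, -0.001]
contact_force: [1.3, 1.8, -1.6]
grip_width: 0.05
grasp_force: 47.3
```

```bash
python3 -c "
from h import *
print(manip.sense()['grip_width'])
go(.533,-.155,.066,.08)"
```

```text
0.04998866563314775
at [ 0.5346 -0.1566  0.0946] yaw 0.078 -> d [0.0017 0.0017 0.0285] turn -0.002 t 30.1 F [ 1.3  1.8 -1.6]
```

Request:
move_arm --pt "0.045 0 0 0.015 0" --pt "0.045 0 0 0.02 0" --pt "0.045 0 0 0.022 0" --pt "0.045 0 0 0.022 0"

```text
time: 30.6
ee_pos: [0.5318, -0.1543, 0.0703]
tcp_rot: [0.001, -0.041, 0.999, -0.0]
contact_force: [-0.4, -0.0, 0.2]
grip_width: 0.05
grasp_force: 47.3
```

```bash
python3 -c "
from h import *
go(.5325,-.155,.063,.08)"
```

```text
at [ 0.5318 -0.1543  0.0703] yaw 0.082 -> d [-0.0007 -0.0008  0.0073] turn 0.002 t 30.6 F [-0.4 -0.   0.2]
```

Request:
move_arm --pt "0.045 -0.001 -0.001 0.004 0" --pt "0.045 -0.001 -0.001 0.0055 0" --pt "0.045 -0.001 -0.001 0.0055 0" --pt "0.045 -0.001 -0.001 0.0055 0"

```text
time: 31.1
ee_pos: [0.532, -0.1554, 0.0639]
tcp_rot: [-0.0, -0.041, 0.999, 0.0]
contact_force: [0.3, -1.2, -0.9]
grip_width: 0.05
grasp_force: 47.3
```

Request:
move_arm --pt "0.045 0 0 0.001 0" --pt "0.045 0 0 0.0015 0" --pt "0.045 0 0 0.0015 0"

```text
time: 31.48
ee_pos: [0.5322, -0.1554, 0.0632]
tcp_rot: [0.0, -0.041, 0.999, 0.0]
contact_force: [-1.7, 0.4, 5.4]
grip_width: 0.0499
grasp_force: 47.9
```

Contact made, so I'll release and look.

Request:
move_arm --pt "0.056 0 0 -0.001 0" --pt "0.064 0 0 -0.001 0" --pt "0.07 0 0 -0.001 0" --pt "0.07 0 0 -0.04 0" --pt "0.085 0 0 -0.1 0" --pt "0.085 0 0 -0.16 0" --pt "0.085 0 0 -0.17 0" --pt "0.085 0 0 -0.17 0"

```text
time: 32.48
ee_pos: [0.5324, -0.1552, 0.2329]
tcp_rot: [0.001, -0.041, 0.999, 0.0]
contact_force: [0.3, 0.3, -0.1]
grip_width: 0.0848
grasp_force: 0.0
```

```bash
python3 - <<'E'
from h import *
greens(.054,fn='w9.png');a=cv2.imread('pics/w9.png')[:,:,::-1].copy();np.set_printoptions(precision=4,suppress=True)
c,ax=ell(a,proj('wrist',(.532,-.155,.018)),(14,110,50),(30,255,255),60);print('brass',c,ax,onz('wrist',c,.018))
go(.52,.26,.24,.08)
E
```

```text
green [257.2 175.2] [47.2 49.9]  [ 0.5286 -0.1553  0.054 ]
green [ 48.7 220.3] [37.2 47.7]  [ 0.5988 -0.3822  0.054 ]
green [-20.8 261.3] [49.5 70.6] CUT [ 0.6581 -0.4707  0.054 ]
brass [256.8639 169.3298] [55.6454 58.4674] [ 0.5291 -0.1551  0.018 ]
at [ 0.5314 -0.1549  0.2315] yaw 0.082 -> d [-0.0225  0.4144 -0.0082] turn 0.002 t 32.52 F [-0.5  0.4 -0.2]
```

Request:
move_arm --pt "0.085 0 0.06 0 0" --pt "0.085 0 0.12 0 0" --pt "0.085 0 0.18 0 0" --pt "0.085 0 0.24 0 0" --pt "0.085 -0.01 0.3 0 0" --pt "0.085 -0.015 0.36 0 0" --pt "0.085 -0.015 0.42 0 0" --pt "0.085 -0.015 0.42 0 0" --pt "0.085 -0.015 0.42 0 0"

```text
time: 33.65
ee_pos: [0.5116, 0.2636, 0.2299]
tcp_rot: [-0.002, -0.041, 0.999, -0.002]
contact_force: [-0.3, -2.0, -0.4]
grip_width: 0.0851
grasp_force: 0.0
```

```bash
python3 - <<'E'
from h import *
greens(fn='w10.png');go(.5295,.3045,.0305,.08);go(.592,.278,.0305,.08)
E
```

```text
green [291.7 190.3] [42.7 44. ]  [0.5288 0.3049 0.024 ]
green [264.9 237.9] [39.3 41.3]  [0.5928 0.2791 0.024 ]
at [0.5122 0.2624 0.2304] yaw 0.08 -> d [-0.0212  0.0412  0.1998] turn -0.0 t 33.7 F [0.4 0.2 0.4]
at [0.5122 0.2624 0.2304] yaw 0.08 -> d [-0.0814  0.0099  0.1997] turn -0.0 t 33.7 F [0.4 0.2 0.4]
```

View pics/w10.png

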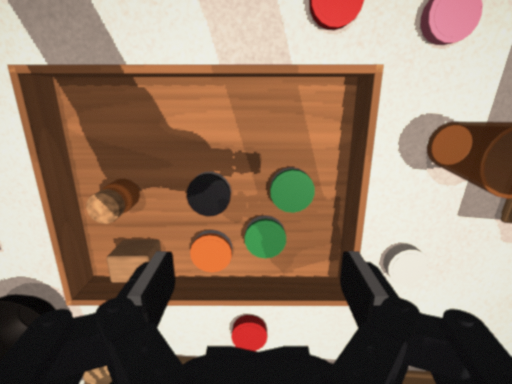

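The knocked tin lies at (265,238), between the other green tin (292,190) and the orange one (211,253). There is room for the fingers around (292,190).

Request:
move_arm --pt "0.075 -0.021 0.042 0.03 0" --pt "0.075 -0.021 0.042 0.08 0" --pt "0.075 -0.021 0.042 0.13 0" --pt "0.075 -0.021 0.042 0.17 0" --pt "0.075 -0.021 0.042 0.192 0" --pt "0.075 -0.021 0.042 0.2 0" --pt "0.075 -0.021 0.042 0.2 0" --pt "0.045 -0.021 0.042 0.2 0" --pt "0.045 -0.021 0.042 0.2 0" --pt "0.045 -0.021 0.042 0.2 0"

```text
time: 34.95
ee_pos: [0.5322, 0.3089, 0.0348]
tcp_rot: [0.002, -0.041, 0.999, 0.001]
contact_force: [-0.1, -1.4, 6.3]
grip_width: 0.0496
grasp_force: 46.8
```

```bash
python3 -c "
from h import *
go(.533,-.155,.14,.08)"
```

```text
at [0.5322 0.3089 0.0348] yaw 0.081 -> d [ 0.0365 -0.4622 -0.1063] turn 0.001 t 34.95 F [-0.1 -1.4  6.3]
```

Request:
move_arm --pt "0.045 0 0 -0.05 0" --pt "0.045 0 0 -0.1 0" --pt "0.045 0.005 -0.06 -0.11 0" --pt "0.045 0.01 -0.12 -0.11 0" --pt "0.045 0.015 -0.18 -0.11 0" --pt "0.045 0.02 -0.24 -0.11 0" --pt "0.045 0.025 -0.3 -0.11 0" --pt "0.045 0.03 -0.36 -0.11 0" --pt "0.045 0.035 -0.42 -0.11 0" --pt "0.045 0.0365 -0.462 -0.11 0"

```text
time: 36.2
ee_pos: [0.5308, -0.1588, 0.1431]
tcp_rot: [0.001, -0.039, 0.999, -0.0]
contact_force: [-1.0, 0.2, -1.7]
grip_width: 0.0495
grasp_force: 47.0
```

```bash
python3 -c "
from h import *
print(manip.sense()['grip_width'])
go(.533,-.155,.09,.08)"
```

```text
0.049457111811617924
at [ 0.5308 -0.1588  0.1431] yaw 0.078 -> d [-0.0024  0.0037  0.0531] turn -0.002 t 36.2 F [-1.   0.2 -1.7]
```

Request:
move_arm --pt "0.045 -0.001 0.002 0.02 0" --pt "0.045 -0.001 0.002 0.04 0" --pt "0.045 -0.001 0.002 0.05 0" --pt "0.045 -0.001 0.002 0.05 0" --pt "0.045 -0.001 0.002 0.05 0"

```text
time: 36.83
ee_pos: [0.5328, -0.1527, 0.0926]
tcp_rot: [0.0, -0.041, 0.999, -0.0]
contact_force: [0.4, -0.2, -0.3]
grip_width: 0.0499
grasp_force: 47.1
```

```bash
python3 -c "
from h import *
go(.533,-.155,.0825,.08)"
```

```text
at [ 0.5328 -0.1527  0.0926] yaw 0.083 -> d [ 0.     -0.0023  0.0101] turn 0.003 t 36.83 F [ 0.4 -0.2 -0.3]
```

Request:
move_arm --pt "0.045 0 -0.002 0.005 0" --pt "0.045 0 -0.002 0.0085 0" --pt "0.045 0 -0.002 0.0085 0" --pt "0.045 0 -0.002 0.0085 0"

```text
time: 37.33
ee_pos: [0.5326, -0.1554, 0.084]
tcp_rot: [0.0, -0.041, 0.999, -0.0]
contact_force: [0.2, -0.2, -1.5]
grip_width: 0.0495
grasp_force: 47.1
```

Request:
move_arm --pt "0.045 0 0 0.0015 0" --pt "0.045 0 0 0.002 0" --pt "0.045 0 0 0.002 0"

```text
time: 37.7
ee_pos: [0.5328, -0.1554, 0.0827]
tcp_rot: [0.0, -0.041, 0.999, 0.0]
contact_force: [-1.7, 0.1, 5.8]
grip_width: 0.0496
grasp_force: 47.7
```

Request:
move_arm --pt "0.056 0 0 -0.001 0" --pt "0.064 0 0 -0.001 0" --pt "0.07 0 0 -0.001 0" --pt "0.07 0 0 -0.04 0" --pt "0.085 0 0 -0.1 0" --pt "0.085 0 0 -0.15 0" --pt "0.085 0 0 -0.15 0" --pt "0.085 0 0 -0.15 0"

```text
time: 38.7
ee_pos: [0.5321, -0.155, 0.2315]
tcp_rot: [-0.0, -0.041, 0.999, 0.0]
contact_force: [-0.2, -1.1, -0.2]
grip_width: 0.0855
grasp_force: 0.0
```

```bash
python3 - <<'E'
from h import *
greens(.072,fn='w11.png');a=cv2.imread('pics/w11.png')[:,:,::-1].copy();np.set_printoptions(precision=4,suppress=True)
c,ax=ell(a,proj('wrist',(.532,-.155,.018)),(14,110,50),(30,255,255),60);print('brass',c,ax,onz('wrist',c,.018))
go(.5775,.2645,.24,.08)
E
```

```text
green [256.8 179.8] [50.8 54.4]  [ 0.5277 -0.1555  0.072 ]
green [ 46.8 221.7] [38.6 48.4]  [ 0.5903 -0.3696  0.072 ]
green [-16.8 263.1] [45.8 60. ] CUT [ 0.6458 -0.4463  0.072 ]
brass [256.4386 170.068 ] [55.3608 58.3631] [ 0.5297 -0.1555  0.018 ]
at [ 0.5315 -0.1548  0.2306] yaw 0.081 -> d [-0.0799  0.4142 -0.0093] turn 0.001 t 38.75 F [-0.1 -0.  -0.4]
```

Request:
move_arm --pt "0.085 -0.01 0.06 0 0" --pt "0.085 -0.02 0.12 0 0.1" --pt "0.085 -0.03 0.18 0 0.2" --pt "0.085 -0.04 0.24 0 0.3" --pt "0.085 -0.05 0.3 0 0.4" --pt "0.085 -0.065 0.36 0 0.5" --pt "0.085 -0.08 0.414 0 0.6" --pt "0.085 -0.08 0.414 0 0.63" --pt "0.085 -0.08 0.414 0 0.63"

```text
time: 39.88
ee_pos: [0.5776, 0.263, 0.2295]
tcp_rot: [-0.001, 0.27, 0.963, -0.002]
contact_force: [-0.6, -1.5, -0.1]
grip_width: 0.0851
grasp_force: 0.0
```

```bash
python3 - <<'E'
from h import *
greens(fn='w12.png');a=cv2.imread('pics/w12.png')[:,:,::-1].copy()
for n,b in(('orange',blobs(a,((3,170,60),(14,255,255)),300)),): print([(c,st[4],onz('wrist',c,.024).round(3)) for c,st in b])
go(.593,.279,.0305,-.55)
E
```

```text
green [278.2 176.8] [43.9 44.6]  [0.5935 0.28   0.024 ]
[([241.6, 222.4], 1387, array([0.621, 0.212, 0.024])), ([140.6, 217.1], 577, array([0.551, 0.111, 0.024])), ([416.0, 376.7], 345, array([0.966, 0.298, 0.024]))]
at [0.5781 0.2617 0.2302] yaw -0.55 -> d [-0.0038  0.0234  0.1996] turn -0.0 t 39.92 F [ 0.3 -0.4  0.3]
```

Request:
move_arm --pt "0.07 -0.004 0.024 0.03 0" --pt "0.07 -0.004 0.024 0.08 0" --pt "0.07 -0.004 0.024 0.13 0" --pt "0.07 -0.004 0.024 0.17 0" --pt "0.07 -0.004 0.024 0.192 0" --pt "0.07 -0.004 0.024 0.2 0" --pt "0.07 -0.004 0.024 0.2 0" --pt "0.045 -0.004 0.024 0.2 0" --pt "0.045 -0.004 0.024 0.2 0" --pt "0.045 -0.004 0.024 0.2 0"

```text
time: 41.18
ee_pos: [0.5966, 0.2829, 0.0344]
tcp_rot: [0.002, 0.271, 0.963, 0.001]
contact_force: [-1.1, 0.9, 6.2]
grip_width: 0.0499
grasp_force: 47.2
```

```bash
python3 -c "
from h import *
go(.532,-.155,.16,-.55)"
```

```text
at [0.5966 0.2829 0.0344] yaw -0.549 -> d [-0.1736 -0.4069 -0.1267] turn 0.001 t 41.17 F [-1.1  0.9  6.2]
```

Request:
move_arm --pt "0.045 0 0 -0.06 0" --pt "0.045 0 0 -0.12 0" --pt "0.045 -0.022 -0.052 -0.127 0" --pt "0.045 -0.045 -0.105 -0.127 0" --pt "0.045 -0.067 -0.157 -0.127 0" --pt "0.045 -0.09 -0.21 -0.127 0" --pt "0.045 -0.112 -0.262 -0.127 0" --pt "0.045 -0.135 -0.315 -0.127 0" --pt "0.045 -0.157 -0.368 -0.127 0" --pt "0.045 -0.173 -0.406 -0.127 0"

```text
time: 42.42
ee_pos: [0.5293, -0.1575, 0.1594]
tcp_rot: [0.0, 0.272, 0.962, -0.0]
contact_force: [0.6, 0.3, -0.4]
grip_width: 0.0499
grasp_force: 47.2
```

Request:
move_arm --pt "0.045 0 0 0 0" --pt "0.045 0 0 0.02 0" --pt "0.045 0 0 0.035 0" --pt "0.045 0 0 0.04 0" --pt "0.045 0 0 0.04 0"

```text
time: 43.05
ee_pos: [0.53, -0.1535, 0.1179]
tcp_rot: [-0.001, 0.27, 0.963, -0.0]
contact_force: [-0.5, 0.1, -1.2]
grip_width: 0.0501
grasp_force: 47.2
```

```bash
python3 -c "
from h import *
print(manip.sense()['grip_width'])
go(.533,-.155,.102,-.55)"
```

```text
0.05007500517524041
at [ 0.53   -0.1535  0.1179] yaw -0.547 -> d [-0.0034  0.0003  0.0159] turn 0.003 t 43.05 F [-0.5  0.1 -1.2]
```

Request:
move_arm --pt "0.045 -0.003 0 0.008 0" --pt "0.045 -0.003 0 0.013 0" --pt "0.045 -0.003 0 0.0145 0" --pt "0.045 -0.003 0 0.0145 0" --pt "0.045 -0.003 0 0.0145 0"

```text
time: 43.68
ee_pos: [0.5331, -0.1561, 0.1046]
tcp_rot: [0.0, 0.271, 0.963, 0.0]
contact_force: [-0.4, 0.6, 0.4]
grip_width: 0.0498
grasp_force: 47.2
```

```bash
python3 -c "
from h import *
go(.533,-.155,.1,-.55)"
```

```text
at [ 0.5331 -0.1561  0.1046] yaw -0.549 -> d [0.0007 0.0009 0.0046] turn 0.001 t 43.67 F [-0.4  0.6  0.4]
```

Request:
move_arm --pt "0.045 0.0005 0.001 0.002 0" --pt "0.045 0.0005 0.001 0.003 0" --pt "0.045 0.0005 0.001 0.003 0"

```text
time: 44.05
ee_pos: [0.533, -0.1548, 0.1013]
tcp_rot: [-0.0, 0.271, 0.963, -0.0]
contact_force: [0.8, -0.1, -0.6]
grip_width: 0.0497
grasp_force: 47.2
```

Request:
move_arm --pt "0.045 0 0 0.0007 0" --pt "0.045 0 0 0.0013 0" --pt "0.045 0 0 0.0013 0"

```text
time: 44.42
ee_pos: [0.5332, -0.1549, 0.1004]
tcp_rot: [0.0, 0.271, 0.963, 0.0]
contact_force: [-0.2, 0.8, 2.4]
grip_width: 0.0505
grasp_force: 47.5
```

Request:
move_arm --pt "0.056 0 0 -0.001 0" --pt "0.064 0 0 -0.001 0" --pt "0.07 0 0 -0.001 0" --pt "0.07 0 0 -0.03 0" --pt "0.085 0 0 -0.08 0" --pt "0.085 0 0 -0.14 0" --pt "0.085 0.06 0 -0.16 0" --pt "0.085 0.08 0.03 -0.16 0" --pt "0.085 0.08 0.03 -0.16 0"

```text
time: 45.55
ee_pos: [0.4803, -0.084, 0.2604]
tcp_rot: [0.0, 0.268, 0.963, 0.002]
contact_force: [0.7, -0.2, 0.1]
grip_width: 0.0852
grasp_force: 0.0
```

```bash
python3 - <<'E'
from h import *
greens(.09,fn='w13.png');t=save('top','t13.png');s=save('side','s13.png')
np.set_printoptions(precision=4,suppress=True)
for c,im in(('top',t),('side',s)):
    for p,st in blobs(im,'green'): print(c,p,st,onz(c,p,.09))
w=cv2.imread('pics/w13.png')
cv2.imwrite('pics/m13.png',np.vstack([cv2.resize(np.hstack([w,s[:,:,::-1]]),(800,300)),cv2.resize(t[120:250,120:430][:,:,::-1],(700,293)) if 0 else cv2.copyMakeBorder(cv2.resize(t[120:240,120:430][:,:,::-1],(775,300)),0,0,0,25,0)]))
E
```

```text
green [228.4 241.4] [47.8 63.4]  [ 0.5231 -0.147   0.09  ]
top [231.5, 78.0] [223, 51, 25, 52, 285] [0.8848 0.0872 0.09  ]
top [401.8, 163.2] [393, 153, 21, 20, 258] [ 0.6268 -0.4249  0.09  ]
side [253.0, 94.5] [246, 79, 15, 27, 265] [ 0.6412 -0.5127  0.09  ]
side [270.2, 146.7] [263, 142, 15, 10, 133] [ 0.533  -0.1511  0.09  ]
side [125.1, 171.5] [105, 162, 41, 17, 226] [0.9107 0.0419 0.09  ]
```

View pics/m13.png

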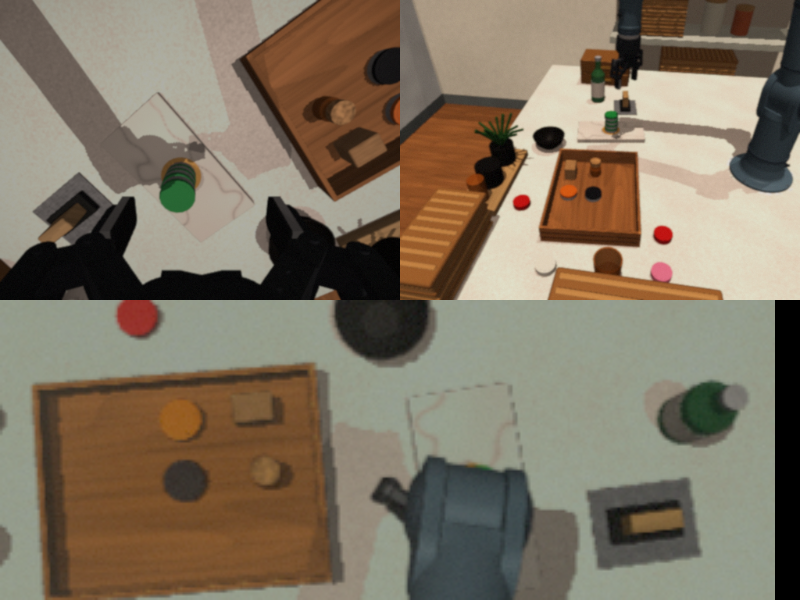

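All four green tins stand in one upright stack on the inlay (wrist panel, around (177,185)). The orange tin, black tin, jar and carton are in the crate, and the wiper stands on its mat.

```bash
python3 -c "
from rig import manip
print(manip.hand_in())"
```

```text
the job is handed in; nothing more can be done
None
```

The job is handed in, with no verdict shown: the orange tin is on the crate floor, the board is wiped in one stroke (mostly 7–10 N, with a spike to about 30 N near the start), the wiper stands on its mat, and all four green tins found are stacked on the inlay.

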